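# Index and pin a violin mould on its swivel stand

### The arm

A 7-joint arm with a two-finger parallel gripper is mounted at the origin on the work surface. World frame = base frame: x ahead of the robot, y to its left, z up, the work surface at z = 0. Lengths are in mm, angles in rad, forces in N, time in s.
With the tool pointing down it reaches from about 425 to 825 mm from the base axis. Payload 3.6 kg.
Tool frame: the origin (TCP) lies at the very end of the fingers, on their centre line; the grasp point (between the pads) lies 19 mm behind it; z points along the fingers, y is the direction in which the jaws open and shut (so a half turn about z gives the same grasp; the last joint's range is limited). The gripper opens to 93 mm and grips with 3 to 60 N. Pads are 15 mm wide; open, the fingers measure 128 mm over their backs; the gripper's body (75 mm by 188 mm) begins 65 mm behind the grasp point.
Start: joints at [1.264, 0.615, -0.013, 1.423, 0.008, 1.103, -0.04], TCP at [180.143, -624.508, 218.64] pointing down, gripper open.
Joint ranges: [-3.12, 3.12], [-0.3, 2.06], [-1.34, 1.32], [0.26, 2.42], [-1.36, 4.5], [0.01, 1.98], [-2.84, 2.84]. Speed limits (rad/s): [2.79, 2.79, 3.14, 3.14, 3.14, 3.14, 3.14].

### API

Orientations are given as a unit quaternion [x, y, z, w].
In Python, from plant import * gives the robot as it stands.
- The arm moves only by the tool carry_out, never from a script. Its argument "rows" is a list of rows, each a list of 7 numbers: the shift along the tool's x, y, z in mm, then the turn, a rotation vector about the tool's x, y, z in rad, then the finger opening in mm, from 0 to 93. In form: [[x, y, z, rx, ry, rz, gripper], ...]. A call has 1 to 10 rows; each row shifts and turns the commanded pose from where the row before left it, along the tool's axes as they then stand; what a row does not reach is not made up. A row lasts 1/12 s, in which the tool goes at most 41.7 mm and 7.16 degrees, less where a joint would pass 70% of its speed; a pose out of reach is approached as far as the arm can. A call is refused whole if a number of a shift passes 41.7 or a number of a turn 0.125, either way. A call with a gripper value outside its range is refused whole. The fingers move at their own pace and stop on an object; the grip force is fixed at half the most. Time passes only in rows, so rows that do not move let the fingers close. It gives the time, the measured TCP pose, the force and the opening at its end, in the units of the state.
- state(): the state, without advancing time (a new reading comes with each control period).
- get_image(name): name is "scene" or "top"; returns a dict with "img" (400x640x3 uint8, red, green, blue), "mtx" (3x3 intrinsics, pixels), "D" ([k1, k2, p1, p2, k3] as OpenCV has them; the pictures are not rectified), "origin" and "attitude" of the camera in the world. Camera axes: x right, y up, looking along -z (the intrinsics and any distortion apply to the point x, -y, -z); pixel columns grow to the right and rows downward; lengths in mm; the calibration is good to about 2 mm. A picture is of the moment at which its call begins. There is no depth.
- finish_job(): hands the job in, once; it reports no verdict.
The state is a dict: "clock": time; "joint_pos": joint angles; "qvel": joint speeds; "tau": joint torques, N m; "ee_pos": TCP position; "ee_rot": TCP orientation; "force": force on the tool from outside, world axes, zero at the start; "wrist_torque": the same for the moment, N m; "width": opening from 0.0 (shut) to 1.0 (fully open).
Only numpy, scipy, OpenCV 4.12 (cv2) and the standard library are available. Lean on these libraries where they do the work, as an engineer would, in place of code of your own. Each camera call takes 0.05 s, during which the arm holds its last target. There are 200 camera calls.

### The job

The violin mould on the swivel stand has been left part-way round. Swing it (the black knob on its cross bar is there for that; keep off the freshly glued mould itself) until the hole in the bar's other end lines up with the hole in the stand's post, and lock it there with the red-handled index pin: slip the pin sideways out of its spring clip on the rack, push it fully home through both holes and let go. Leave the awl and the burnisher in their clips and the other things on the bench where they are.

Things in the scene. Friction and masses are not known exactly. Their poses are not given: they have to be found in the camera images.
- stand: Fixed grey-green cast base, foot plate 130 x 330 x 12 mm, with a central column (80 mm dia, 41 mm high) and, 120 mm from its axis on the base's -y side, a square index post 44 x 44 x 40 mm high with an upright blind hole 14 mm dia, 36 mm deep. Origin: on the bench under the column's axis; z up. Yaw within 0.3 rad of the world's axes.
- post_hole (a point): Centre of the mouth of the hole in the stand's index post, 40 mm above the bench.
- swivel (a joint): Turn (rad) of brass bushing, steel cross bar and mould about the upright axis through stand's origin. 0: bar hole over post hole, bar along the stand's y; positive: anticlockwise from above. Starts at 0.4 to 1.2, turns loosely (about 1 N at the knob), stays where left. Bar 42 mm wide at the hole, underside 41, top 53 mm above the bench.
- bar_hole (a point): Centre of the upper mouth of the 14 mm hole right through the cross bar, 53 mm above the bench, 120 mm from the swivel axis. The hole is 12 mm deep with 1.5 mm chamfer.
- knob_center (a point): Centre of the upright black cylindrical knob on the other end of the cross bar, opposite the hole, 120 mm from the swivel axis: 26 mm dia, from 59 to 101 mm above the bench (this point at 80 mm). It is fixed to the bar and does not spin by itself.
- index_pin: Red-handled index pin, upright in one of the rack's clips (which one varies). Origin: on its axis, underside of its brass collar; z towards the handle. Below: shank 12 mm dia, 40 mm long, last 12 mm tapering to 5. Above: collar 22 mm dia from 0 to 5, neck 12 dia from 5 to 17, handle 24 dia from 17 to 62 mm. Origin 54 mm above the bench in the clip, 53 fully home (collar flat on the bar).
- pin_tip (a point): Lower tip of the index pin's shank, 40 mm below index_pin's origin.
- rack: Fixed wooden rack, 300 mm long, board 16 mm thick, 68 mm high. Origin: on the bench under the board's front, mid-length; y along the rack, -x out of the front. Spring clips at y = -80, 0, 80 mm, x = -22 mm open to -x; their jaws, 63 to 71 mm above the bench, hold a tool's neck between handle and collar: no lifting out, but drawn along -x (5 to 15 N) it comes free in about 12 mm.
- awl: Awl with pale maple handle and steel collar, same handle, neck and collar sizes as the index pin, thin dark spike, in another of the clips: leave it there. Origin: underside of its collar.
- burnisher: Burnisher with brown handle and steel collar, same handle sizes, 8 mm rod, in another of the clips: leave it there. Origin: underside of its collar.
- mug: Blue mug with lid and handle, 86 mm dia, 158 mm high, a bystander. Origin: centre of its underside.
- glue_jar: Amber glue jar, 64 mm dia, 85 mm high, a bystander. Origin: centre of its underside.
- thumb_plane: Small brass thumb plane, 50 x 20 x 29 mm, a bystander. Origin: centre of its sole.
- spool_clamp: Standing wooden spool clamp, 35 mm dia, 89 mm high, a bystander. Origin: centre of its underside.
- tin: Open tin of spruce offcuts, 72 mm dia, 45 mm high, a bystander. Origin: centre of its underside.
- mould_center (a point): Dark violin mould with pale ribs and blocks, 355 x 206 mm, long axis square to the cross bar, 61 to 91 mm above the bench, waist (115 mm wide) at the swivel axis; turns with the bar, ends up to 200 mm from the axis. Freshly glued: keep the robot off it. This point: on the swivel axis, 76 mm above the bench.

How it is judged:
By the outcome, as a careful person would: the job done as asked, in the order asked, and still so for the second after the job is handed in, with the robot touching nothing.
It also fails if it takes over 64 s, if anything falls off the work surface, if the arm or the gripper's body presses on something with over 40 N, if the wrist force passes 120 N, or if a joint passes its speed limit or range.

## Working session

There is one attempt and no reset: what is moved stays moved. The work goes in short steps, Python scripts to look and compute and a tool call to move; the robot and the scene stay as the last step left them, time stands still between calls to the robot, and variables do not carry over. Pictures are saved under pics/ and viewed, about 8 in all and at most 12, crops included, and the job is handed in when it is done.

Besides the shell and the picture viewer there is one more tool, called after ">>>" in YAML: its name, and indented under it one key for each argument. carry_out: Moves the arm, as the interface text tells. Its arguments: {"type":"object","properties":{"rows":{"type":"array","items":{"type":"array","items":{"type":"number"}}}},"required":["rows"]}

```bash
mkdir -p pics; ls; cat > h.py <<'E'
from plant import *
import cv2, numpy as np
from scipy.spatial.transform import Rotation as R
def cam(n):
    d=get_image(n); return d
def att(d):
    a=np.array(d["attitude"],float)
    return a if a.shape==(3,3) else R.from_quat(a).as_matrix()
def ray(d,px,z):
    p=cv2.undistortPoints(np.array([[px]],float),np.array(d["mtx"]),np.array(d["D"]))[0,0]
    v=att(d)@np.array([p[0],-p[1],-1.]); o=np.array(d["origin"],float)
    return o+v*(z-o[2])/v[2]
def proj(d,P):
    q=(np.atleast_2d(P)-np.array(d["origin"]))@att(d); q=q*[1,-1,-1]
    return cv2.projectPoints(q,np.zeros(3),np.zeros(3),np.array(d["mtx"]),np.array(d["D"]))[0][:,0]
def save(d,n): cv2.imwrite("pics/"+n,d["img"][:,:,::-1])
def crop(d,n,x,y,w,h,s):
    cv2.imwrite("pics/"+n,cv2.resize(d["img"][y:y+h,x:x+w,::-1],None,fx=s,fy=s,interpolation=cv2.INTER_CUBIC))
E
python3 - <<'E'
from h import *
for n in("top","scene"):
    d=cam(n); save(d,n+"0.png"); print(n,d["mtx"],d["D"],d["origin"],d["attitude"])
    np.save(n+"0.npy",d,allow_pickle=True)
print(state())
E
```

```text
pics
top [[363.73602276   0.         323.71018386]
 [  0.         363.73602276 211.05404935]
 [  0.           0.           1.        ]] [-0.0793875  0.         0.         0.         0.       ] [ 325.04857596  -20.19782567 1330.77558585] [ 0.07048359 -0.06928833 -0.7010251   0.70625421]
scene [[507.41835316   0.         312.41822453]
 [  0.         507.41835316 200.01649282]
 [  0.           0.           1.        ]] [-0.14365325  0.          0.          0.          0.        ] [1457.27683903 -925.91250062  990.07458988] [0.42808379 0.1726728  0.32531281 0.8252878 ]
{'clock': 0.1, 'joint_pos': array([ 1.26351595,  0.61584624, -0.01263489,  1.42467498,  0.00813941,
        1.1033935 , -0.04044542]), 'qvel': array([-1.53507849e-03, -2.77682836e-03,  7.86653326e-04, -4.48211885e-03,
       -8.25245860e-05,  5.14764000e-05, -1.55344645e-03]), 'tau': array([ 1.15276598e-03, -4.60045123e+01,  2.10097572e-01, -1.66245854e+01,
       -6.11872436e-02,  1.69118308e-02,  1.04281762e-04]), 'ee_pos': array([ 179.94032056, -623.88639804,  217.60265365]), 'ee_rot': array([ 9.90157167e-01,  1.39955330e-01, -1.84377865e-04, -1.12056534e-03]), 'force': array([-0.04719975,  0.17596366,  0.00756552]), 'wrist_torque': array([0.00941977, 0.00448991, 0.04092263]), 'width': 0.9986614166993744}
```

View pics/top0.png

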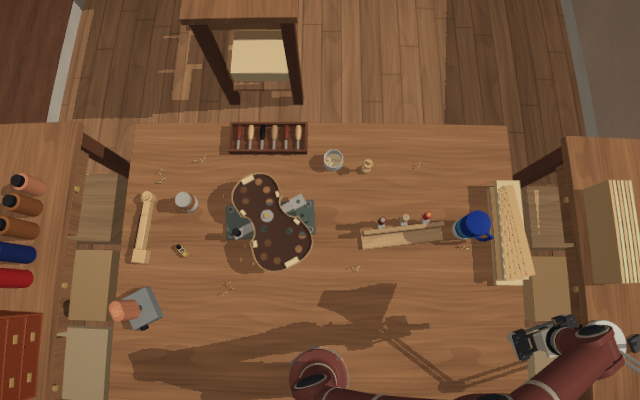

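View pics/scene0.png

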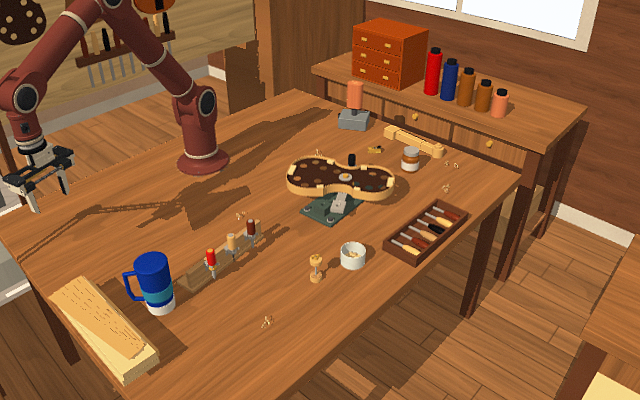

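The top view shows the stand near (268,222), with the knob near (238,232) on the left and the bar hole near (295,203). The rack is around (405,235), its clips on the side away from the robot. The pin (red) is at (427,216), next to the mug at (472,226). Next I enlarge both areas.

```bash
python3 - <<'E'
from h import *
t=np.load("top0.npy",allow_pickle=True).item(); s=np.load("scene0.npy",allow_pickle=True).item()
a=cv2.resize(t["img"][165:280,215:330,::-1],(575,575),interpolation=cv2.INTER_CUBIC)
cv2.imwrite("pics/stand.png",a)
a=cv2.resize(t["img"][200:255,350:500,::-1],(780,286),interpolation=cv2.INTER_CUBIC)
b=cv2.resize(s["img"][205:290,165:295,::-1],(459,300),interpolation=cv2.INTER_CUBIC)
c=np.zeros((586,780,3),np.uint8);c[:286]=a;c[286:,:459]=b
cv2.imwrite("pics/rack.png",c)
E
```

```text
(no output)
```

View pics/stand.png

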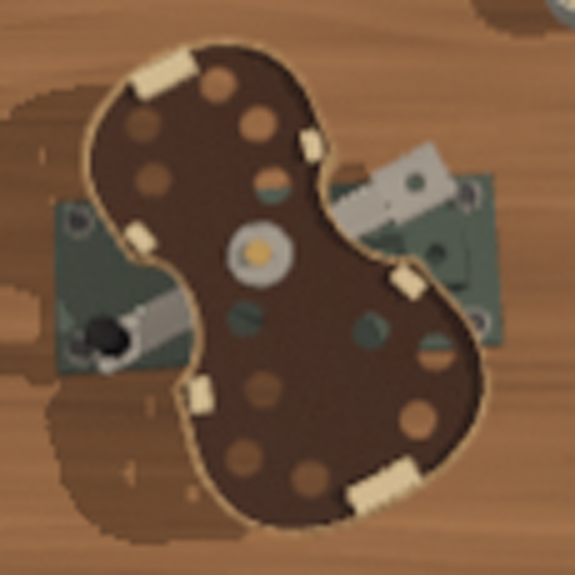

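View pics/rack.png

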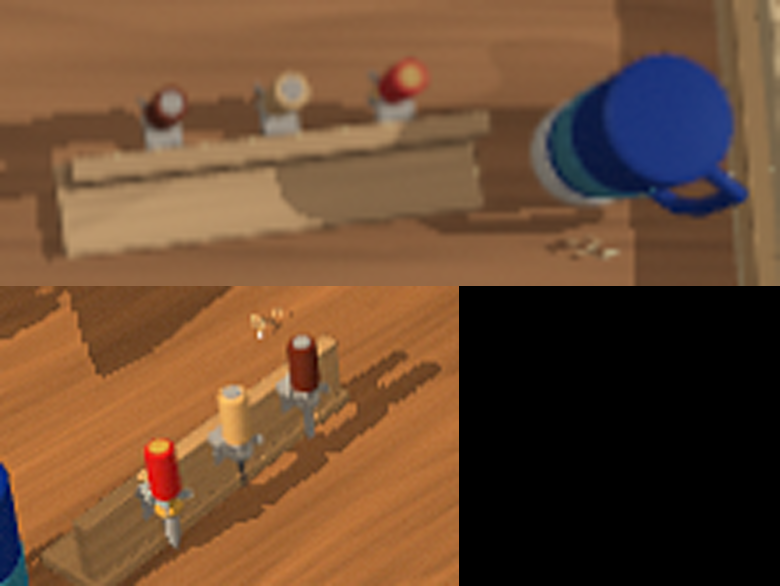

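The crops give bar hole (416,182), post hole (437,252) and knob top (108,336), all in stand-crop px. Handle tops in rack-crop px: pin (409,77), awl (292,90), burnisher (172,103). Mug lid: (670,118).

```bash
python3 - <<'E'
from h import *
t=np.load("top0.npy",allow_pickle=True).item(); s=np.load("scene0.npy",allow_pickle=True).item()
S=lambda x,y:((x+.5)/5+214.5,(y+.5)/5+164.5)
K=lambda x,y:((x+.5)/5.2+349.5,(y+.5)/5.2+199.5)
C=lambda x,y:((x+.5)/3.53+164.5,(y-286+.5)/3.53+204.5)
def p(n,px,z,d=t): 
    v=ray(d,px,z); print(n,v.round(1),np.hypot(v[0],v[1]).round(0)); return v
bh=p("barhole",S(416,182),53); ph=p("posthole",S(437,252),40); kn=p("knobtop",S(108,336),101)
p("boss",S(258,252),100)
pt=p("pin",K(409,77),116); aw=p("awl",K(292,90),116); bu=p("burn",K(172,103),116); mg=p("mug",K(670,118),158)
p("pin_s",C(159,445),116,s);p("awl_s",C(233,391),116,s);p("bur_s",C(302,343),116,s)
mid=(bh+kn)/2; print("axis",mid, "len",np.linalg.norm((bh-kn)[:2]), np.linalg.norm((ph-mid)[:2]))
ang=lambda v:np.arctan2(v[1],v[0])
print("swivel",ang(bh-mid)-ang(ph-mid),"stand yaw",ang(ph-mid)+np.pi/2)
print("spacing",np.linalg.norm((pt-aw)[:2]),np.linalg.norm((aw-bu)[:2]),"rack dir",(pt-bu)/np.linalg.norm(pt-bu))
for q in [(70,182),(490,130)]: p("rack top edge",K(*q),68)
st=state(); print(R.from_quat(st["ee_rot"]).as_matrix().round(3))
E
```

```text
barhole [617.7  76.6  53. ] 622.0
posthole [568.9  61.3  40. ] 572.0
knobtop [497.1 282.1 101. ] 572.0
boss [556.6 181.2 100. ] 585.0
pin [ 559.7 -375.   116. ] 674.0
awl [ 550.5 -297.   116. ] 625.0
burn [ 541.3 -217.7  116. ] 583.0
mug [ 526.1 -530.7  158. ] 747.0
pin_s [ 555.8 -373.4  116. ] 670.0
awl_s [ 546.4 -293.6  116. ] 620.0
bur_s [ 539.3 -216.   116. ] 581.0
axis [557.3575357  179.38589141  77.        ] len 238.30058475589416 118.64517771612617
swivel 0.4334481357996216 stand yaw 0.09725330939489196
spacing 78.55467018460872 79.77601106488663 rack dir [ 0.1161862  -0.99322745  0.        ]
rack top edge [ 495.4 -155.4   68. ] 519.0
rack top edge [ 532.5 -443.2   68. ] 693.0
[[ 0.961  0.277 -0.001]
 [ 0.277 -0.961  0.002]
 [-0.    -0.002 -1.   ]]
```

```bash
cat >> h.py <<'E'
def Q(psi): return R.from_matrix(np.array([[-np.sin(psi),np.cos(psi),0],[np.cos(psi),np.sin(psi),0],[0,0,-1.]]))
def plan(wps,start=None):
    """wps: (x,y,z,psi,n,grip). prints rows; simulates rounding"""
    st=state(); P=np.array(st["ee_pos"]); O=R.from_quat(st["ee_rot"])
    print("at",P.round(1),"psi",round(np.arctan2(*O.as_matrix()[[1,0],1]),3),"F",np.round(st["force"],1),"w",round(st["width"]*93,1),"t",round(st["clock"],2))
    for x,y,z,psi,n,g in wps:
        T=np.array([x,y,z]); rows=[]
        for i in range(n):
            k=n-i; s=(O.inv().apply((T-P)/k)).round(1); r=((O.inv()*Q(psi)).as_rotvec()/k).round(3)
            rows.append([*map(float,s),*map(float,r),g]); P=P+O.apply(s); O=O*R.from_rotvec(r)
        print(str(rows).replace(" ",""))
E
python3 - <<'E'
from h import *
plan([(540,-100,250,-0.3,20,60),(497,282,170,0.52,14,60)])
E
```

```text
at [ 179.9 -623.9  217.6] psi -1.29 F [-0.   0.2  0. ] w 92.9 t 0.1
[[24.6,-20.2,-1.6,-0.0,-0.0,-0.049,60],[25.5,-19.0,-1.6,-0.0,-0.0,-0.05,60],[26.4,-17.7,-1.6,-0.0,-0.0,-0.049,60],[27.3,-16.3,-1.6,-0.0,-0.0,-0.05,60],[28.0,-15.0,-1.6,-0.0,-0.0,-0.049,60],[28.7,-13.6,-1.6,-0.0,-0.0,-0.05,60],[29.4,-12.1,-1.6,-0.0,-0.0,-0.049,60],[29.9,-10.6,-1.6,-0.0,-0.0,-0.05,60],[30.4,-9.1,-1.6,-0.0,-0.0,-0.049,60],[30.9,-7.6,-1.6,-0.0,-0.0,-0.05,60],[31.2,-6.1,-1.6,-0.0,-0.0,-0.049,60],[31.5,-4.6,-1.5,-0.0,-0.0,-0.05,60],[31.6,-3.0,-1.6,-0.0,-0.0,-0.049,60],[31.8,-1.4,-1.5,-0.0,-0.0,-0.05,60],[31.8,0.2,-1.6,-0.0,-0.0,-0.049,60],[31.7,1.7,-1.5,-0.0,-0.0,-0.05,60],[31.6,3.3,-1.6,-0.0,-0.0,-0.049,60],[31.4,4.9,-1.5,-0.0,-0.001,-0.05,60],[31.2,6.4,-1.6,-0.001,-0.0,-0.049,60],[30.8,7.9,-1.6,-0.0,-0.001,-0.05,60]]
[[25.2,-11.0,5.7,-0.0,0.0,-0.059,60],[25.8,-9.5,5.7,-0.0,-0.0,-0.059,60],[26.3,-8.0,5.7,-0.0,-0.0,-0.058,60],[26.7,-6.4,5.7,-0.0,-0.0,-0.059,60],[27.0,-4.8,5.7,-0.0,-0.0,-0.058,60],[27.3,-3.3,5.7,-0.0,-0.0,-0.059,60],[27.4,-1.6,5.7,-0.0,-0.0,-0.058,60],[27.4,-0.1,5.7,-0.0,-0.0,-0.059,60],[27.4,1.6,5.7,-0.0,-0.0,-0.058,60],[27.3,3.1,5.7,-0.0,-0.0,-0.059,60],[27.0,4.8,5.8,-0.0,-0.0,-0.058,60],[26.7,6.3,5.7,-0.0,-0.0,-0.059,60],[26.3,7.9,5.8,-0.0,-0.0,-0.058,60],[25.8,9.4,5.7,-0.0,-0.0,-0.059,60]]
```

>>> carry_out:
  rows:
    - [25, -20, -2, 0, 0, -0.05, 60]
    - [25, -19, -2, 0, 0, -0.05, 60]
    - [26, -18, -2, 0, 0, -0.05, 60]
    - [27, -16, -2, 0, 0, -0.05, 60]
    - [28, -15, -2, 0, 0, -0.05, 60]
    - [29, -14, -2, 0, 0, -0.05, 60]
    - [29, -12, -2, 0, 0, -0.05, 60]
    - [30, -11, -2, 0, 0, -0.05, 60]
    - [30, -9, -2, 0, 0, -0.05, 60]
    - [31, -8, -2, 0, 0, -0.05, 60]

```text
clock: 0.93
ee_pos: [358.3, -360.6, 238.5]
ee_rot: [0.924, 0.382, -0.0, -0.0]
force: [0.5, -1.0, -0.4]
width: 0.645
```

>>> carry_out:
  rows:
    - [31, -6, -2, 0, 0, -0.05, 60]
    - [31, -5, -2, 0, 0, -0.05, 60]
    - [32, -3, -2, 0, 0, -0.05, 60]
    - [32, -1, -2, 0, 0, -0.05, 60]
    - [32, 0, -2, 0, 0, -0.05, 60]
    - [32, 2, -2, 0, 0, -0.05, 60]
    - [32, 3, -2, 0, 0, -0.05, 60]
    - [31, 5, -2, 0, 0, -0.05, 60]
    - [31, 6, -2, 0, 0, -0.05, 60]
    - [31, 8, -2, 0, 0, -0.05, 60]

```text
clock: 1.77
ee_pos: [536.2, -96.9, 258.4]
ee_rot: [0.801, 0.598, -0.0, -0.0]
force: [0.1, 0.3, 0.1]
width: 0.642
```

```bash
python3 - <<'E'
from h import *
plan([(497,282,170,0.52,14,60)])
print(state()["joint_pos"].round(2))
E
```

```text
at [536.2 -96.9 258.4] psi -0.288 F [0.1 0.3 0.1] w 59.7 t 1.77
[[25.2,-10.4,6.3,-0.0,-0.0,-0.058,60],[25.7,-8.9,6.3,-0.0,-0.0,-0.058,60],[26.2,-7.4,6.3,-0.0,-0.0,-0.058,60],[26.6,-5.8,6.3,-0.0,-0.0,-0.058,60],[26.9,-4.3,6.3,-0.0,-0.0,-0.058,60],[27.1,-2.7,6.3,-0.0,-0.0,-0.058,60],[27.2,-1.2,6.3,-0.0,-0.0,-0.057,60],[27.2,0.4,6.3,-0.0,-0.0,-0.058,60],[27.1,2.0,6.3,-0.0,-0.0,-0.057,60],[27.0,3.5,6.3,-0.0,-0.0,-0.058,60],[26.7,5.1,6.4,-0.0,-0.0,-0.057,60],[26.4,6.6,6.3,-0.0,-0.0,-0.058,60],[25.9,8.1,6.4,-0.0,-0.0,-0.057,60],[25.5,9.5,6.3,-0.001,-0.0,-0.058,60]]
[ 0.4   0.43 -0.38  1.66  0.18  1.08 -0.33]
```

>>> carry_out:
  rows:
    - [25, -10, 6, 0, 0, -0.058, 60]
    - [26, -9, 6, 0, 0, -0.058, 60]
    - [26, -7, 6, 0, 0, -0.058, 60]
    - [27, -6, 6, 0, 0, -0.058, 60]
    - [27, -4, 6, 0, 0, -0.058, 60]
    - [27, -3, 6, 0, 0, -0.058, 60]
    - [27, -1, 6, 0, 0, -0.058, 60]
    - [27, 0, 6, 0, 0, -0.058, 60]
    - [27, 2, 6, 0, 0, -0.058, 60]
    - [27, 4, 7, 0, 0, -0.058, 60]

```text
clock: 2.6
ee_pos: [508.9, 173.4, 197.2]
ee_rot: [0.596, 0.803, -0.0, -0.0]
force: [-0.4, 0.2, -0.7]
width: 0.649
```

>>> carry_out:
  rows:
    - [27, 5, 7, 0, 0, -0.058, 60]
    - [26, 7, 7, 0, 0, -0.058, 60]
    - [26, 8, 7, 0, 0, -0.058, 60]
    - [25, 9, 7, 0, 0, -0.058, 60]
    - [0, 0, 0, 0, 0, 0, 60]

```text
clock: 3.02
ee_pos: [494.8, 286.4, 168.4]
ee_rot: [0.496, 0.868, 0.001, -0.003]
force: [-1.3, 0.8, 0.4]
width: 0.647
```

```bash
python3 - <<'E'
from h import *
plan([(497,282,80,0.52,7,60)])
d=cam("scene"); P=proj(d,[[497,282,101],[497,282,170],[557.4,179.4,91]]); print(P.round(1)); x,y=P[0].astype(int)
crop(d,"knob.png",x-90,y-70,160,120,5)
print(x-90,y-70)
E
```

```text
at [494.8 286.4 168.4] psi 0.532 F [-1.3  0.8  0.4] w 60.1 t 3.02
[[-0.8,-0.0,12.6,-0.0,-0.001,0.002,60],[-0.8,-0.0,12.6,-0.0,-0.001,0.002,60],[-0.7,-0.0,12.6,-0.0,-0.001,0.002,60],[-0.7,-0.1,12.6,-0.0,-0.001,0.002,60],[-0.7,-0.0,12.7,-0.0,-0.001,0.001,60],[-0.8,-0.0,12.6,-0.0,-0.0,0.002,60],[-0.7,-0.1,12.7,-0.001,-0.001,0.001,60]]
[[350.5 155.6]
 [351.2 138.1]
 [344.7 175.8]]
260 85
```

View pics/knob.png

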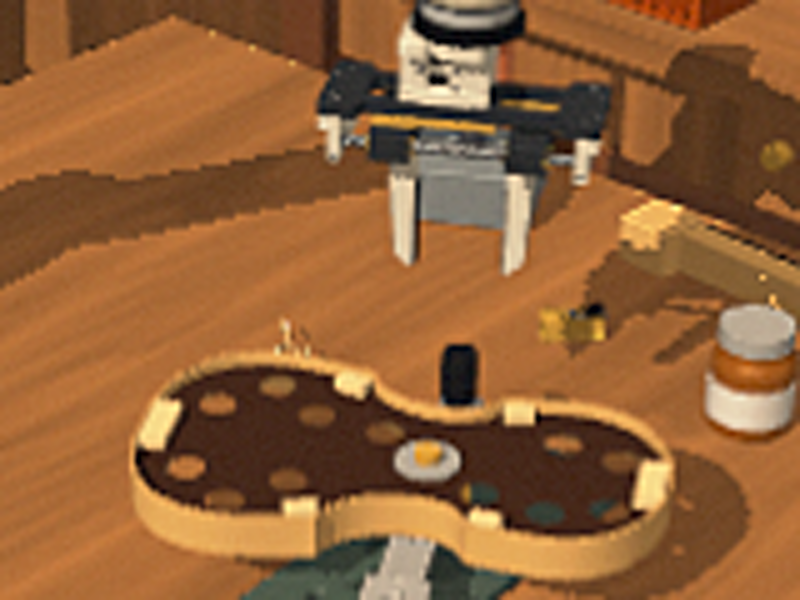

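The fingers are centred over the knob (both at column ~460 in the crop) and clear of the mould. I lower and grip.

>>> carry_out:
  rows:
    - [-1, 0, 15, 0, 0, 0, 60]
    - [-1, 0, 15, 0, 0, 0, 60]
    - [-1, 0, 15, 0, 0, 0, 60]
    - [-1, 0, 15, 0, 0, 0, 60]
    - [-1, 0, 15, 0, 0, 0, 60]
    - [0, 0, 14, 0, 0, 0, 60]
    - [0, 0, 0, 0, 0, 0, 60]

```text
clock: 3.65
ee_pos: [499.7, 272.3, 78.0]
ee_rot: [0.502, 0.865, -0.003, -0.001]
force: [-0.2, -0.0, -0.0]
width: 0.645
```

>>> carry_out:
  rows:
    - [0, 0, 0, 0, 0, 0, 40]
    - [0, 0, 0, 0, 0, 0, 32]
    - [0, 0, 0, 0, 0, 0, 25]
    - [0, 0, 0, 0, 0, 0, 20]
    - [0, 0, 0, 0, 0, 0, 20]
    - [0, 0, 0, 0, 0, 0, 20]
    - [0, 0, 0, 0, 0, 0, 20]

```text
clock: 4.23
ee_pos: [501.1, 276.2, 81.4]
ee_rot: [0.501, 0.866, 0.001, 0.0]
force: [-0.1, -0.3, 2.6]
width: 0.252
```

```bash
python3 - <<'E'
from h import *
st=state(); P=np.array(st["ee_pos"]); c=np.array([557.4,179.4]); v=P[:2]-c
print("r",np.linalg.norm(v),"ang",np.arctan2(v[1],v[0]))
ph=np.array([568.9,61.3]); tgt=c-(ph-c)/np.linalg.norm(ph-c)*120; a1=np.arctan2(*(tgt-c)[::-1]); a0=np.arctan2(v[1],v[0]); print("target",tgt,"turn",a1-a0)
r=np.linalg.norm(v); psi0=np.arctan2(*R.from_quat(st["ee_rot"]).as_matrix()[[1,0],1])
n=12; plan([(*(c+r*np.array([np.cos(a),np.sin(a)])),P[2],psi0+a-a0,1,20) for a in np.linspace(a0,a1,n+1)[1:]])
E
```

```text
r 111.9921992009747 ang 2.097336215264483
target [545.76999455 298.83509942] turn -0.4294708108354035
at [501.1 276.2  81.4] psi 0.522 F [-0.1 -0.3  2.6] w 23.5 t 4.23
[[-0.1,4.0,0.0,0.002,-0.0,0.036,20]]
[[-0.0,4.0,0.0,-0.0,-0.0,0.036,20]]
[[-0.1,4.0,0.0,-0.0,-0.0,0.035,20]]
[[-0.0,4.0,0.0,-0.0,-0.0,0.036,20]]
[[-0.1,4.0,0.0,-0.0,-0.0,0.036,20]]
[[-0.0,4.0,0.0,-0.0,-0.0,0.036,20]]
[[-0.1,4.1,0.0,-0.0,-0.0,0.036,20]]
[[-0.0,4.0,0.0,-0.0,-0.0,0.035,20]]
[[-0.1,4.0,0.0,-0.0,-0.0,0.036,20]]
[[-0.0,4.0,0.0,-0.0,-0.0,0.036,20]]
[[-0.1,4.0,0.0,-0.0,-0.0,0.036,20]]
[[-0.0,4.0,0.0,-0.0,-0.0,0.035,20]]
```

>>> carry_out:
  rows:
    - [0, 0, 0, 0, 0, 0, 20]
    - [0, 0, 0, 0, 0, 0, 20]

```text
clock: 4.4
ee_pos: [501.2, 276.2, 81.4]
ee_rot: [0.501, 0.866, 0.001, 0.0]
force: [1.1, -0.8, 4.8]
width: 0.252
```

```bash
python3 - <<'E'
from h import *
for i in range(4):
    d=cam("scene"); st=state(); print(np.round(st["ee_pos"],1),st["width"]*93,st["clock"],st["joint_pos"].round(4),np.round(st["force"],1),st["qvel"].round(3))
d=cam("top");crop(d,"grip.png",215,165,115,115,5)
E
```

```text
[501.1 276.2  81.4] 23.54591602268549 4.45 [-0.2245  0.7129 -0.5123  1.7922  0.483   0.762  -0.4665] [0.3 0.6 4.6] [ 0.001  0.001 -0.     0.001 -0.     0.001 -0.001]
[501.1 276.2  81.4] 23.89001668284876 4.5 [-0.2245  0.7129 -0.5123  1.7922  0.483   0.762  -0.4665] [0.1 0.3 5.3] [-0.     0.002 -0.001 -0.001 -0.002  0.001  0.   ]
[501.2 276.2  81.4] 23.648081976810474 4.55 [-0.2245  0.7129 -0.5123  1.7921  0.483   0.762  -0.4665] [0.6 0.2 5. ] [-0.001 -0.001  0.001  0.002 -0.    -0.     0.001]
[501.1 276.2  81.4] 23.692827186876606 4.6 [-0.2245  0.7129 -0.5123  1.7922  0.4829  0.762  -0.4665] [ 0.  -0.   5.6] [-0.002 -0.    -0.002 -0.001  0.001 -0.    -0.001]
```

View pics/grip.png

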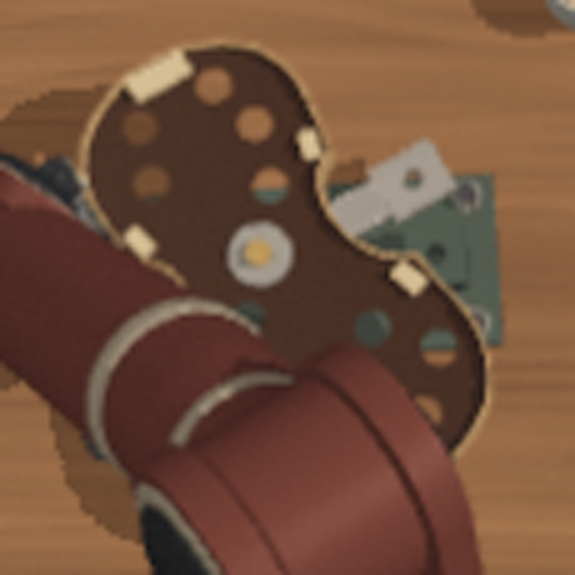

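The grip sits about 8 mm short of the knob axis radially. The top view shows the bar barely moved (hole at (413,180) in the crop). I reopen and centre.

>>> carry_out:
  rows:
    - [0, 0, 0, 0, 0, 0, 40]
    - [0, 0, 0, 0, 0, 0, 60]
    - [0, 0, 0, 0, 0, 0, 60]
    - [0, 0, 0, 0, 0, 0, 60]
    - [0, 0, 0, 0, 0, 0, 60]
    - [0, 0, 0, 0, 0, 0, 60]

```text
clock: 5.15
ee_pos: [500.3, 275.5, 80.4]
ee_rot: [0.501, 0.866, -0.0, -0.0]
force: [0.2, 0.7, -0.0]
width: 0.618
```

```bash
python3 - <<'E'
from h import *
plan([(497.1,282.1,78,0.52,3,60)])
E
```

```text
at [500.3 275.5  80.4] psi 0.522 F [ 0.2  0.7 -0. ] w 57.5 t 5.15
[[2.5,0.2,0.8,-0.0,0.0,0.001,60],[2.4,0.2,0.8,-0.0,0.0,0.001,60],[2.5,0.1,0.8,-0.001,0.0,0.0,60]]
```

>>> carry_out:
  rows:
    - [2.5, 0, 1, 0, 0, 0, 60]
    - [2.5, 0, 1, 0, 0, 0, 60]
    - [2.5, 0, 0, 0, 0, 0, 60]
    - [0, 0, 0, 0, 0, 0, 60]
    - [0, 0, 0, 0, 0, 0, 60]
    - [0, 0, 0, 0, 0, 0, 60]

```text
clock: 5.65
ee_pos: [496.9, 282.2, 78.7]
ee_rot: [0.501, 0.866, -0.0, 0.0]
force: [-0.7, -0.0, -0.4]
width: 0.651
```

>>> carry_out:
  rows:
    - [0, 0, 0, 0, 0, 0, 40]
    - [0, 0, 0, 0, 0, 0, 32]
    - [0, 0, 0, 0, 0, 0, 20]
    - [0, 0, 0, 0, 0, 0, 20]
    - [0, 0, 0, 0, 0, 0, 20]
    - [0, 0, 0, 0, 0, 0, 20]
    - [0, 0, 0, 0, 0, 0, 20]

```text
clock: 6.23
ee_pos: [497.0, 282.2, 78.7]
ee_rot: [0.501, 0.866, 0.0, 0.0]
force: [-0.1, -0.3, -0.0]
width: 0.275
```

>>> carry_out:
  rows:
    - [-0.1, 4.3, 0, 0, 0, 0.036, 20]
    - [-0.1, 4.3, 0, 0, 0, 0.036, 20]
    - [-0.1, 4.3, 0, 0, 0, 0.036, 20]
    - [-0.1, 4.3, 0, 0, 0, 0.036, 20]
    - [-0.1, 4.3, 0, 0, 0, 0.036, 20]
    - [-0.1, 4.3, 0, 0, 0, 0.036, 20]

```text
clock: 6.73
ee_pos: [520.5, 293.2, 78.8]
ee_rot: [0.592, 0.806, 0.0, -0.0]
force: [-1.2, 0.7, 1.8]
width: 0.271
```

>>> carry_out:
  rows:
    - [-0.1, 4.3, 0, 0, 0, 0.036, 20]
    - [-0.1, 4.3, 0, 0, 0, 0.036, 20]
    - [-0.1, 4.3, 0, 0, 0, 0.036, 20]
    - [-0.1, 4.3, 0, 0, 0, 0.036, 20]
    - [-0.1, 4.3, 0, 0, 0, 0.036, 20]
    - [-0.1, 4.3, 0, 0, 0, 0.036, 20]
    - [0, 0, 0, 0, 0, 0, 20]
    - [0, 0, 0, 0, 0, 0, 20]
    - [0, 0, 0, 0, 0, 0, 20]

```text
clock: 7.48
ee_pos: [545.6, 298.5, 78.8]
ee_rot: [0.674, 0.738, 0.001, -0.001]
force: [-1.7, 5.0, -0.3]
width: 0.274
```

```bash
python3 - <<'E'
from h import *
plan([(545.5,297.5,78.7,0.1,2,20)])
d=cam("top");crop(d,"swung.png",215,165,115,115,5)
E
```

```text
at [545.6 298.5  78.8] psi 0.091 F [-1.7  5.  -0.3] w 25.5 t 7.48
[[-0.5,-0.1,0.0,0.0,-0.001,-0.005,20],[-0.5,-0.1,0.1,0.0,-0.001,-0.004,20]]
```

View pics/swung.png

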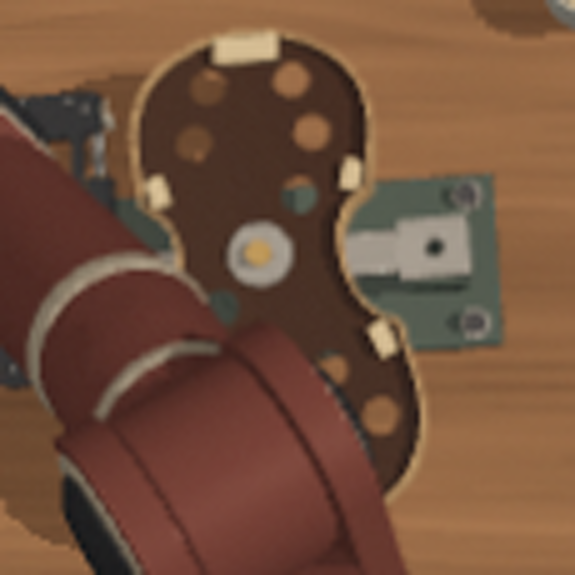

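The bar hole is now at crop (434,247) and looks dark, so it is close to the post hole. I check the residual by comparing 3D positions.

```bash
python3 - <<'E'
from h import *
d=cam("top"); S=lambda x,y:((x+.5)/5+214.5,(y+.5)/5+164.5)
print("bar",ray(d,S(434.5,247),53),"post",ray(d,S(437,252),40))
# refine bar hole by dark centroid
g=d["img"][165:280,215:330].mean(2); w=np.clip(110-g[45:54,82:92],0,None); print(g[44:55,81:93].round(0).astype(int))
E
```

```text
bar [570.05034998  62.34067476  53.        ] post [568.87799134  61.30135687  40.        ]
[[138 137 143 145 151 151 151 151 151 151 150 151]
 [153 153 153 153 152 152 153 152 152 153 153 153]
 [155 155 156 155 153 150 151 154 154 154 153 154]
 [156 156 156 156 145 125 124 141 153 155 154 155]
 [158 157 156 156 122  74  68 108 148 155 155 155]
 [157 157 157 148  87  42  44  87 146 155 155 154]
 [157 158 156 148 101  68  68 118 150 155 154 153]
 [158 157 157 157 140 128 128 146 155 156 155 154]
 [158 158 157 157 156 155 155 154 154 154 154 153]
 [156 156 156 155 155 154 154 154 154 153 153 154]
 [155 155 155 149 147 142 141 140 136 134 129 130]]
```

Hole centres agree within about 1 mm, which the pin's taper can take up. I release, rise and go to the pin.

>>> carry_out:
  rows:
    - [0, 0, 0, 0, 0, 0, 40]
    - [0, 0, 0, 0, 0, 0, 55]
    - [0, 0, 0, 0, 0, 0, 55]
    - [0, 0, 0, 0, 0, 0, 55]
    - [0, 0, -15, 0, 0, 0, 55]
    - [0, 0, -25, 0, 0, 0, 55]
    - [0, 0, -30, 0, 0, 0, 55]
    - [0, 0, -30, 0, 0, 0, 55]
    - [0, 0, -10, 0, 0, 0, 55]
    - [0, 0, 0, 0, 0, 0, 55]

```text
clock: 8.42
ee_pos: [547.6, 297.9, 192.0]
ee_rot: [0.675, 0.738, 0.003, 0.001]
force: [0.7, 0.0, -0.6]
width: 0.591
```

```bash
python3 - <<'E'
from h import *
plan([(558,-374,185,0.116,20,55)])
E
```

```text
at [547.6 297.9 192. ] psi 0.089 F [ 0.7  0.  -0.6] w 55.0 t 8.42
[[-33.5,-2.5,0.3,0.0,-0.0,-0.001,55],[-33.5,-2.5,0.3,0.0,-0.0,-0.001,55],[-33.5,-2.5,0.3,0.0,-0.0,-0.001,55],[-33.5,-2.6,0.3,0.0,-0.0,-0.001,55],[-33.5,-2.6,0.2,0.0,-0.0,-0.001,55],[-33.5,-2.7,0.3,0.0,-0.0,-0.001,55],[-33.5,-2.7,0.2,0.0,-0.0,-0.001,55],[-33.5,-2.7,0.3,0.001,-0.0,-0.002,55],[-33.5,-2.8,0.3,0.0,-0.0,-0.001,55],[-33.5,-2.8,0.2,0.001,-0.0,-0.002,55],[-33.5,-2.9,0.3,0.0,-0.0,-0.001,55],[-33.5,-2.9,0.2,0.001,-0.0,-0.002,55],[-33.5,-3.0,0.3,0.0,-0.0,-0.001,55],[-33.4,-3.0,0.3,0.001,-0.0,-0.002,55],[-33.4,-3.1,0.2,0.0,-0.0,-0.001,55],[-33.5,-3.1,0.3,0.001,-0.0,-0.002,55],[-33.4,-3.2,0.2,0.0,-0.001,-0.001,55],[-33.4,-3.2,0.3,0.001,-0.0,-0.002,55],[-33.5,-3.3,0.3,0.0,-0.001,-0.001,55],[-33.4,-3.3,0.3,0.001,-0.0,-0.002,55]]
```

>>> carry_out:
  rows:
    - [-15, -2, 0, 0, 0, -0.001, 55]
    - [-34, -3, 0, 0, 0, -0.001, 55]
    - [-34, -3, 0, 0, 0, -0.001, 55]
    - [-34, -3, 0, 0, 0, -0.001, 55]
    - [-34, -3, 0, 0, 0, -0.001, 55]
    - [-34, -3, 0, 0, 0, -0.001, 55]
    - [-34, -3, 0, 0, 0, -0.001, 55]
    - [-34, -3, 0, 0, 0, -0.001, 55]
    - [-34, -3, 0, 0, 0, -0.001, 55]
    - [-34, -3, 0, 0, 0, -0.001, 55]

```text
clock: 9.25
ee_pos: [545.7, -27.5, 186.7]
ee_rot: [0.671, 0.742, -0.002, -0.001]
force: [0.6, 0.2, -0.3]
width: 0.594
```

>>> carry_out:
  rows:
    - [-34, -3, 0, 0, 0, -0.002, 55]
    - [-34, -3, 0, 0, 0, -0.002, 55]
    - [-34, -3, 0, 0, 0, -0.002, 55]
    - [-34, -3, 0, 0, 0, -0.002, 55]
    - [-34, -3, 0, 0, 0, -0.002, 55]
    - [-34, -3, 0, 0, 0, -0.002, 55]
    - [-34, -3, 0, 0, 0, -0.002, 55]
    - [-34, -3, 0, 0, 0, -0.002, 55]
    - [-34, -3, 0, 0, 0, -0.002, 55]

```text
clock: 10.0
ee_pos: [551.6, -334.0, 186.3]
ee_rot: [0.664, 0.748, -0.001, -0.002]
force: [1.6, 1.2, -0.1]
width: 0.59
```

>>> carry_out:
  rows:
    - [-28, -3, 0, 0, 0, -0.002, 55]
    - [-14, -2, 0, 0, 0, 0, 55]
    - [0, 0, 0, 0, 0, 0, 55]
    - [0, 0, 0, 0, 0, 0, 55]
    - [0, 0, 0, 0, 0, 0, 55]

```text
clock: 10.42
ee_pos: [554.0, -371.0, 188.1]
ee_rot: [0.662, 0.749, 0.001, -0.001]
force: [1.2, 0.4, 0.5]
width: 0.589
```

```bash
python3 - <<'E'
from h import *
plan([(558,-374,140,0.116,4,55),(558,-374,84,.116,5,55)])
d=cam("scene"); P=proj(d,[[558,-374,116]]); print(P); x,y=P[0].astype(int); crop(d,"pin.png",x-80,y-70,160,120,5); print(x-80,y-70)
E
```

```text
at [ 554.  -371.   188.1] psi 0.124 F [1.2 0.4 0.5] w 54.8 t 10.42
[[-0.9,0.9,12.0,-0.0,-0.001,0.002,55],[-0.9,0.9,12.0,-0.0,-0.001,0.002,55],[-0.9,0.9,12.1,-0.0,-0.001,0.002,55],[-0.9,0.9,12.0,-0.0,-0.0,0.002,55]]
[[0.0,0.0,11.2,-0.0,-0.0,-0.0,55],[0.0,0.0,11.2,-0.0,-0.0,-0.0,55],[0.0,0.0,11.2,-0.0,-0.0,-0.0,55],[0.0,0.0,11.2,-0.0,-0.0,-0.0,55],[0.0,0.0,11.2,-0.0,-0.0,-0.0,55]]
[[210.01123191 250.17175832]]
130 180
```

View pics/pin.png

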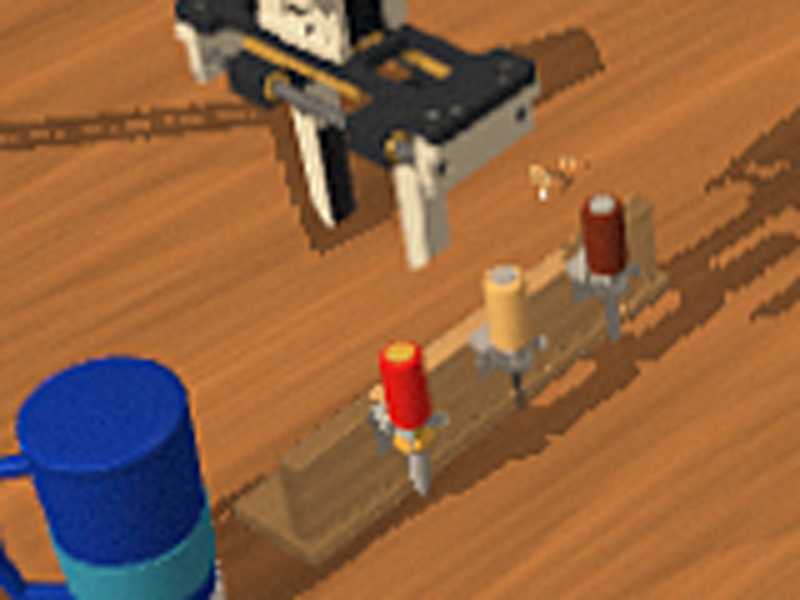

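The fingers straddle the pin. Its handle top is at crop (404,350), against (400,351) predicted, and the awl and mug are clear. I lower and grip.

>>> carry_out:
  rows:
    - [-1, 1, 12, 0, 0, 0, 55]
    - [-1, 1, 12, 0, 0, 0, 55]
    - [-1, 1, 12, 0, 0, 0, 55]
    - [-1, 1, 12, 0, 0, 0.002, 55]
    - [0, 0, 14, 0, 0, 0.002, 55]
    - [0, 0, 14, 0, 0, 0.002, 55]
    - [0, 0, 14, 0, 0, 0.002, 55]
    - [0, 0, 14, 0, 0, 0, 55]
    - [0, 0, 0, 0, 0, 0, 55]
    - [0, 0, 0, 0, 0, 0, 55]

```text
clock: 11.3
ee_pos: [557.1, -377.4, 82.9]
ee_rot: [0.666, 0.746, -0.0, -0.002]
force: [0.3, 0.0, 0.4]
width: 0.596
```

>>> carry_out:
  rows:
    - [0, 0, 0, 0, 0, 0, 55]
    - [0, 0, 0, 0, 0, 0, 55]

```text
clock: 11.47
ee_pos: [558.6, -378.1, 85.5]
ee_rot: [0.666, 0.746, 0.0, 0.001]
force: [-1.2, -0.3, 0.3]
width: 0.588
```

```bash
python3 - <<'E'
from h import *
plan([(558,-374,84,0.116,2,55)])
E
```

```text
at [ 558.6 -378.1   85.5] psi 0.112 F [-1.2 -0.3  0.3] w 54.6 t 11.47
[[2.1,-0.1,0.8,0.001,0.0,-0.002,55],[2.0,-0.0,0.7,0.001,0.001,-0.002,55]]
```

>>> carry_out:
  rows:
    - [2, 0, 1, 0, 0, 0, 55]
    - [2, 0, 0, 0, 0, 0, 55]
    - [0, 0, 0, 0, 0, 0, 55]
    - [0, 0, 0, 0, 0, 0, 55]
    - [0, 0, 0, 0, 0, 0, 55]

```text
clock: 11.88
ee_pos: [557.6, -373.9, 83.9]
ee_rot: [0.666, 0.746, 0.0, 0.0]
force: [-0.3, 0.0, 0.3]
width: 0.594
```

>>> carry_out:
  rows:
    - [0, 0, 0, 0, 0, 0, 38]
    - [0, 0, 0, 0, 0, 0, 30]
    - [0, 0, 0, 0, 0, 0, 18]
    - [0, 0, 0, 0, 0, 0, 18]
    - [0, 0, 0, 0, 0, 0, 18]
    - [0, 0, 0, 0, 0, 0, 18]
    - [0, 0, 0, 0, 0, 0, 18]
    - [0, 0, 0, 0, 0, 0, 18]

```text
clock: 12.55
ee_pos: [558.5, -373.8, 84.0]
ee_rot: [0.666, 0.746, 0.001, 0.001]
force: [2.0, -0.2, -1.0]
width: 0.255
```

>>> carry_out:
  rows:
    - [0, 2, 0, 0, 0, 0, 18]
    - [0, 3, 0, 0, 0, 0, 18]
    - [0, 3, 0, 0, 0, 0, 18]
    - [0, 3, 0, 0, 0, 0, 18]
    - [0, 3, 0, 0, 0, 0, 18]
    - [0, 4, 0, 0, 0, 0, 18]
    - [0, 5, 0, 0, 0, 0, 18]
    - [0, 6, 0, 0, 0, 0, 18]
    - [0, 6, 0, 0, 0, 0, 18]
    - [0, 5, 0, 0, 0, 0, 18]

```text
clock: 13.38
ee_pos: [598.4, -368.7, 83.2]
ee_rot: [0.666, 0.746, 0.001, -0.0]
force: [-0.2, 0.0, -0.5]
width: 0.251
```

>>> carry_out:
  rows:
    - [0, 0, 0, 0, 0, 0, 18]
    - [0, 0, 0, 0, 0, 0, 18]
    - [0, 0, -10, 0, 0, 0, 18]
    - [0, 0, -20, 0, 0, 0, 18]
    - [0, 0, -25, 0, 0, 0, 18]
    - [0, 0, -25, 0, 0, 0, 18]
    - [0, 0, -15, 0, 0, 0, 18]
    - [0, 0, 0, 0, 0, 0, 18]

```text
clock: 14.05
ee_pos: [599.4, -370.6, 184.3]
ee_rot: [0.667, 0.745, 0.001, 0.005]
force: [-0.1, -0.7, -0.4]
width: 0.251
```

```bash
python3 - <<'E'
from h import *
plan([(569.5,61.8,180,0.1,14,18)])
d=cam("scene"); p=np.array(state()["ee_pos"]); P=proj(d,[p,p-[0,0,70]]); print(P); x,y=P[0].astype(int); crop(d,"held.png",x-80,y-50,160,120,5); print(x-80,y-50)
E
```

```text
at [ 599.4 -370.6  184.3] psi 0.111 F [-0.1 -0.7 -0.4] w 23.4 t 14.05
[[30.9,1.3,0.2,0.001,0.0,0.001,18],[30.9,1.3,0.2,0.001,0.0,0.001,18],[30.9,1.2,0.1,0.0,0.0,0.001,18],[30.9,1.2,0.2,0.001,0.0,0.001,18],[31.0,1.2,0.1,0.0,0.001,0.001,18],[31.0,1.1,0.2,0.001,0.0,0.001,18],[30.9,1.1,0.2,0.0,0.001,0.001,18],[31.0,1.1,0.2,0.001,0.0,0.001,18],[30.9,1.1,0.2,0.0,0.001,0.001,18],[31.0,1.0,0.2,0.001,0.0,0.0,18],[30.9,1.0,0.2,0.0,0.001,0.001,18],[31.0,1.0,0.3,0.001,0.0,0.0,18],[30.9,1.0,0.3,0.0,0.001,0.001,18],[31.0,1.0,0.3,0.001,0.0,0.0,18]]
[[217.63621625 236.85525195]
 [220.77020534 257.61914693]]
137 186
```

View pics/held.png

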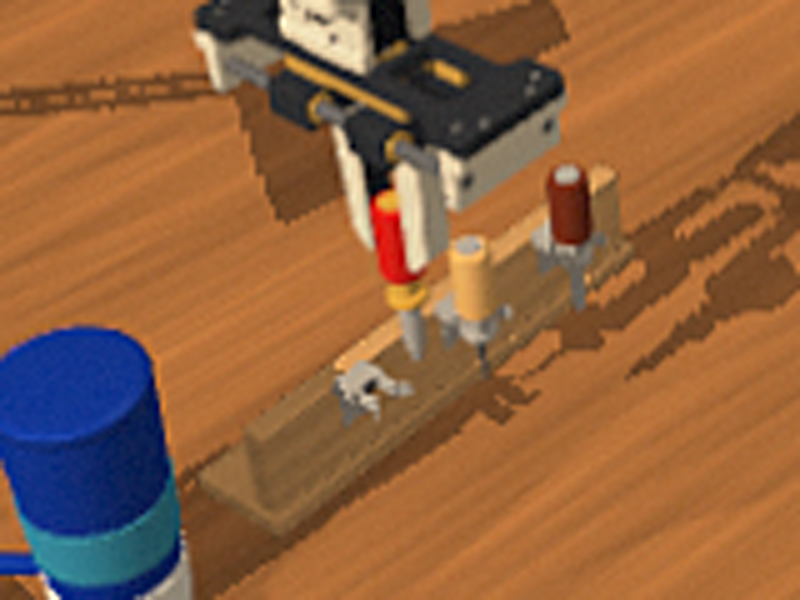

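The pin is out of its clip and upright in the jaws. Its tip is at crop (417,357), against (419,358) for a tip 70 mm below the TCP. The awl and burnisher are untouched. I carry it to the post.

>>> carry_out:
  rows:
    - [15, 1, 0, 0, 0, 0, 18]
    - [31, 1, 0, 0, 0, 0.001, 18]
    - [31, 1, 0, 0, 0, 0.001, 18]
    - [31, 1, 0, 0, 0, 0.001, 18]
    - [31, 1, 0, 0, 0, 0.001, 18]
    - [31, 1, 0, 0, 0, 0.001, 18]
    - [31, 1, 0, 0, 0, 0.001, 18]
    - [31, 1, 0, 0, 0, 0.001, 18]
    - [31, 1, 0, 0, 0, 0.001, 18]
    - [31, 1, 0, 0, 0, 0.001, 18]

```text
clock: 14.93
ee_pos: [573.8, -75.0, 177.2]
ee_rot: [0.67, 0.742, -0.001, -0.001]
force: [0.5, 0.2, -0.4]
width: 0.252
```

>>> carry_out:
  rows:
    - [31, 1, 0, 0, 0, 0.001, 18]
    - [31, 1, 0, 0, 0, 0.001, 18]
    - [31, 1, 0, 0, 0, 0.001, 18]
    - [31, 1, 0, 0, 0, 0.001, 18]
    - [15, 1, 0, 0, 0, 0, 18]
    - [0, 0, 0, 0, 0, 0, 18]
    - [0, 0, 0, 0, 0, 0, 18]
    - [0, 0, 0, 0, 0, 0, 18]
    - [0, 0, 0, 0, 0, 0, 18]

```text
clock: 15.68
ee_pos: [566.2, 60.0, 178.0]
ee_rot: [0.673, 0.74, -0.001, 0.0]
force: [-0.2, 0.7, -0.1]
width: 0.256
```

```bash
python3 - <<'E'
from h import *
plan([(569.5,61.8,140,0.1,4,18)])
E
```

```text
at [566.2  60.  178. ] psi 0.096 F [-0.2  0.7 -0.1] w 23.8 t 15.68
[[0.4,0.9,9.5,-0.0,0.0,-0.001,18],[0.4,0.9,9.5,-0.0,0.001,-0.001,18],[0.3,0.8,9.5,-0.001,0.0,-0.001,18],[0.4,0.9,9.5,-0.0,0.001,-0.001,18]]
```

>>> carry_out:
  rows:
    - [1, 1, 12, 0, 0, 0, 18]
    - [1, 1, 12, 0, 0, 0, 18]
    - [0, 1, 12, 0, 0, 0, 18]
    - [0, 0, 6, 0, 0, 0, 18]
    - [0, 0, 0, 0, 0, 0, 18]
    - [0, 0, 0, 0, 0, 0, 18]
    - [0, 0, 0, 0, 0, 0, 18]
    - [0, 0, 0, 0, 0, 0, 18]
    - [0, 0, 0, 0, 0, 0, 18]

```text
clock: 16.43
ee_pos: [569.5, 65.1, 137.3]
ee_rot: [0.671, 0.741, 0.001, 0.0]
force: [0.2, 0.0, -0.7]
width: 0.253
```

```bash
python3 - <<'E'
from h import *
plan([(569.5,61.8,128,0.1,4,18)])
d=cam("scene"); p=np.array(state()["ee_pos"]); P=proj(d,[p-[0,0,70],[569.5,61.8,53]]); x,y=P[1].astype(int); print((P-[x-40,y-35])*10); crop(d,"over.png",x-40,y-35,80,60,10)
E
```

```text
at [569.5  65.1 137.3] psi 0.099 F [ 0.2  0.  -0.7] w 23.5 t 16.43
[[-0.8,-0.1,2.3,0.0,-0.0,-0.0,18],[-0.8,-0.1,2.3,0.0,-0.0,-0.0,18],[-0.9,-0.1,2.3,0.001,-0.0,-0.0,18],[-0.8,-0.0,2.4,0.0,-0.0,-0.001,18]]
[[412.16902676 315.68589484]
 [405.09570154 356.71808334]]
```

View pics/over.png

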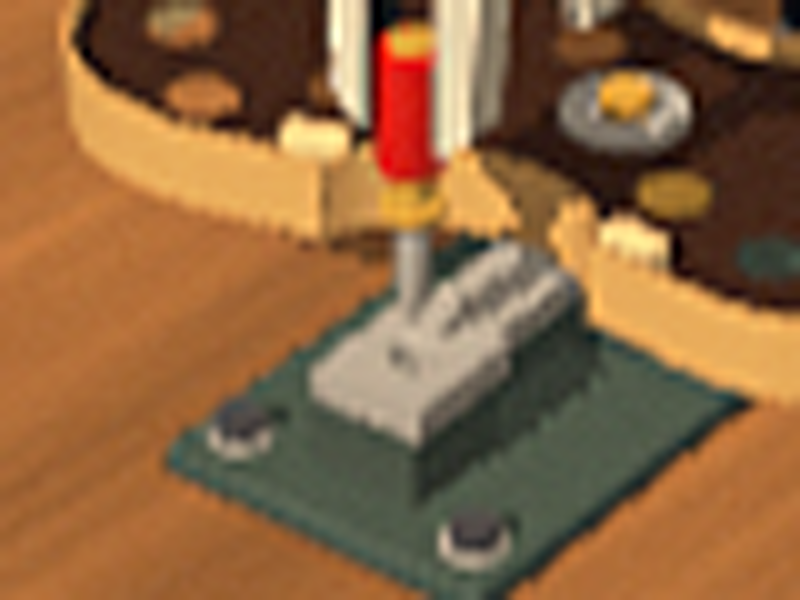

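The hole is at crop (403,355), against (405,357) predicted; the tip is at (412,317), against (412,316). So the only correction needed is about -3.3 mm in tool x.

>>> carry_out:
  rows:
    - [-2, 0, 0, 0, 0, 0, 18]
    - [-1.3, 0, 0, 0, 0, 0, 18]
    - [0, 0, 4, 0, 0, 0, 18]
    - [0, 0, 4, 0, 0, 0, 18]
    - [0, 0, 0, 0, 0, 0, 18]
    - [0, 0, 0, 0, 0, 0, 18]
    - [0, 0, 0, 0, 0, 0, 18]
    - [0, 0, 0, 0, 0, 0, 18]

```text
clock: 17.15
ee_pos: [569.5, 61.9, 128.7]
ee_rot: [0.671, 0.741, 0.0, -0.0]
force: [-0.4, 0.2, -0.1]
width: 0.248
```

>>> carry_out:
  rows:
    - [0, 0, 4, 0, 0, 0, 18]
    - [0, 0, 4, 0, 0, 0, 18]
    - [0, 0, 4, 0, 0, 0, 18]
    - [0, 0, 0, 0, 0, 0, 18]
    - [0, 0, 0, 0, 0, 0, 18]
    - [0, 0, 0, 0, 0, 0, 18]

```text
clock: 17.65
ee_pos: [569.2, 62.1, 116.6]
ee_rot: [0.671, 0.741, 0.0, -0.0]
force: [-0.2, 0.2, -0.3]
width: 0.251
```

Tip about 6 mm into the bar with no force; continuing.

>>> carry_out:
  rows:
    - [0, 0, 3, 0, 0, 0, 18]
    - [0, 0, 3, 0, 0, 0, 18]
    - [0, 0, 3, 0, 0, 0, 18]
    - [0, 0, 3, 0, 0, 0, 18]
    - [0, 0, 0, 0, 0, 0, 18]
    - [0, 0, 0, 0, 0, 0, 18]

```text
clock: 18.15
ee_pos: [569.3, 63.0, 104.3]
ee_rot: [0.671, 0.742, 0.001, -0.001]
force: [-0.5, 5.1, -1.0]
width: 0.249
```

>>> carry_out:
  rows:
    - [0, 0, 3, 0, 0, 0, 18]
    - [0, 0, 3, 0, 0, 0, 18]
    - [0, 0, 3, 0, 0, 0, 18]
    - [0, 0, 0, 0, 0, 0, 18]
    - [0, 0, 0, 0, 0, 0, 18]

```text
clock: 18.57
ee_pos: [567.8, 62.7, 95.0]
ee_rot: [0.671, 0.742, -0.001, -0.002]
force: [-2.3, 5.8, -0.4]
width: 0.253
```

>>> carry_out:
  rows:
    - [0.7, 0, 2, 0, 0, 0, 18]
    - [0.3, 0, 3, 0, 0, 0, 18]
    - [0, 0, 3, 0, 0, 0, 18]
    - [0, 0, 2, 0, 0, 0, 18]
    - [0, 0, 0, 0, 0, 0, 18]
    - [0, 0, 0, 0, 0, 0, 18]

```text
clock: 19.07
ee_pos: [567.7, 63.1, 84.9]
ee_rot: [0.671, 0.741, -0.001, -0.001]
force: [-2.0, 3.9, -0.5]
width: 0.255
```

>>> carry_out:
  rows:
    - [0, 0, 2, 0, 0, 0, 18]
    - [0, 0, 1, 0, 0, 0, 18]
    - [0, 0, 0, 0, 0, 0, 18]
    - [0, 0, 0, 0, 0, 0, 18]
    - [0, 0, 0, 0, 0, 0, 18]

```text
clock: 19.48
ee_pos: [567.7, 63.2, 82.7]
ee_rot: [0.671, 0.741, -0.001, -0.001]
force: [-3.1, 3.8, 4.7]
width: 0.256
```

Contact appears at the expected height (TCP about 83). I press a little more, then release and look.

>>> carry_out:
  rows:
    - [0, 0, 1, 0, 0, 0, 18]
    - [0, 0, 0, 0, 0, 0, 18]
    - [0, 0, 0, 0, 0, 0, 18]

```text
clock: 19.73
ee_pos: [567.8, 63.3, 82.6]
ee_rot: [0.671, 0.741, -0.001, -0.001]
force: [-5.7, 3.6, 9.7]
width: 0.256
```

>>> carry_out:
  rows:
    - [0, 0, 0, 0, 0, 0, 30]
    - [0, 0, 0, 0, 0, 0, 45]
    - [0, 0, 0, 0, 0, 0, 50]
    - [0, 0, 0, 0, 0, 0, 50]
    - [0, 0, 0, 0, 0, 0, 50]

```text
clock: 20.15
ee_pos: [569.5, 61.5, 81.3]
ee_rot: [0.672, 0.741, -0.001, 0.0]
force: [0.0, -0.8, -0.0]
width: 0.524
```

```bash
python3 - <<'E'
from h import *
plan([(569.5,61.8,83,0.1,2,50)])
d=cam("scene"); P=proj(d,[[569,62,53],[569,62,115]]); x,y=P[0].astype(int); print((P-[x-40,y-40])*10); crop(d,"home.png",x-40,y-40,80,60,10)
E
```

```text
at [569.5  61.5  81.3] psi 0.098 F [ 0.  -0.8 -0. ] w 48.7 t 20.15
[[0.1,0.0,-0.9,-0.0,0.001,-0.001,50],[0.2,0.1,-0.8,-0.0,0.0,-0.001,50]]
[[404.35862943 405.84331947]
 [405.52743579 244.16749422]]
```

View pics/home.png

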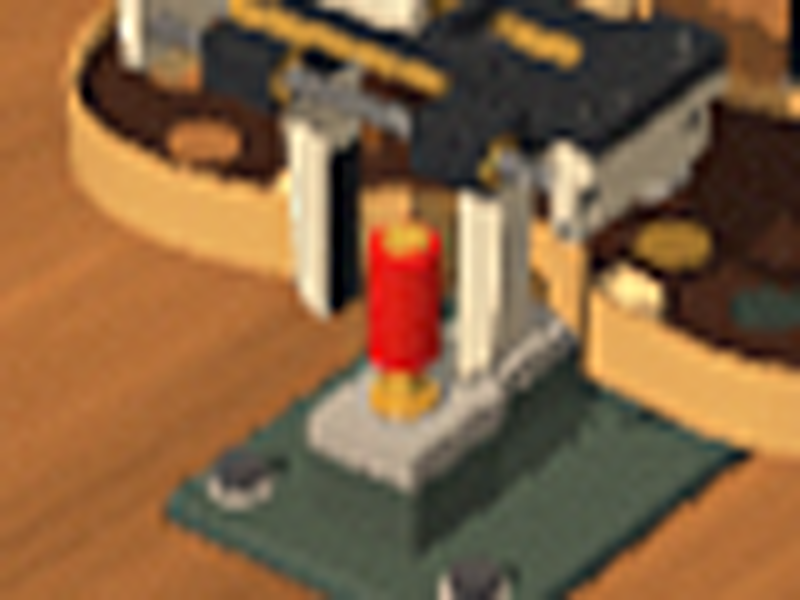

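The collar sits flat on the bar and the handle top is at (405,237), against (405,244) predicted for home. I retract straight up.

>>> carry_out:
  rows:
    - [0, 0, -10, 0, 0, 0, 50]
    - [0, 0, -20, 0, 0, 0, 50]
    - [0, 0, -30, 0, 0, 0, 50]
    - [0, 0, -30, 0, 0, 0, 50]
    - [0, 0, -30, 0, 0, 0, 50]
    - [-20, 0, -20, 0, 0, 0, 50]
    - [-35, 0, 0, 0, 0, 0, 50]
    - [-35, 0, 0, 0, 0, 0, 50]
    - [-35, 0, 0, 0, 0, 0, 50]
    - [-25, 0, 0, 0, 0, 0, 50]

```text
clock: 21.03
ee_pos: [584.1, -91.0, 222.6]
ee_rot: [0.673, 0.74, -0.001, 0.001]
force: [0.4, -1.6, -0.2]
width: 0.536
```

>>> carry_out:
  rows:
    - [0, 0, 0, 0, 0, 0, 50]
    - [0, 0, 0, 0, 0, 0, 50]
    - [0, 0, 0, 0, 0, 0, 50]
    - [0, 0, 0, 0, 0, 0, 50]

```text
clock: 21.37
ee_pos: [584.2, -84.4, 222.2]
ee_rot: [0.67, 0.742, 0.001, -0.0]
force: [-0.7, 0.3, 0.3]
width: 0.541
```

```bash
python3 - <<'E'
from h import *
d=cam("scene"); c=[569,62]; print(proj(d,[[*c,58],[*c,53],[*c,70],[*c,115]]).round(1)-[215+80,130])
a=cv2.resize(d["img"][150:250,295:395,::-1],(400,400),interpolation=cv2.INTER_CUBIC)
t=cam("top"); b=cv2.resize(t["img"][165:265,215:315,::-1],(400,400),interpolation=cv2.INTER_CUBIC)
cv2.imwrite("pics/final.png",np.hstack([a,b])); print(proj(d,[[*c,53],[*c,115]])*4-[295*4,600], proj(t,[[*c,115]])*4-[860-0,660])
st=state();print(st["ee_pos"],st["force"].round(1),st["clock"])
E
```

```text
[[28.4 70.3]
 [28.4 71.6]
 [28.5 67.2]
 [28.6 55.4]]
[[113.74345177 206.33732779]
 [114.21097432 141.66699769]] [[341.95378653 183.48716104]]
[584.18450507 -84.58408856 222.03195513] [-0.3  0.5 -1. ] 21.4667
```

View pics/final.png

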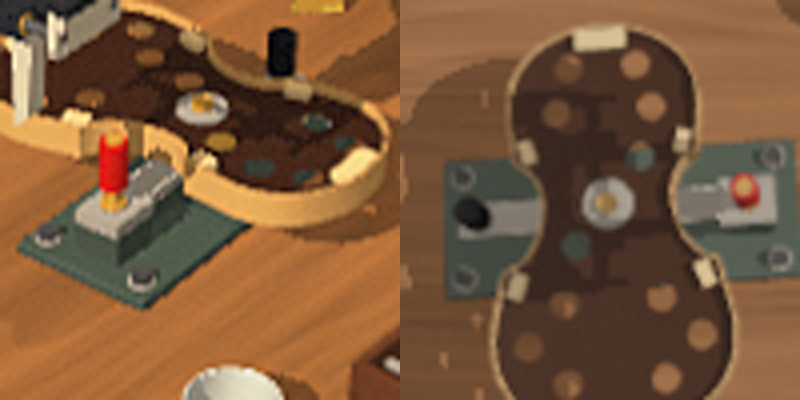

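The final view shows the pin upright at the bar end (left crop (113,165), right crop (745,190)), the knob free, and the bar along the base. The handle top reads slightly high, so I check the seating height numerically against the in-clip image.

```bash
python3 - <<'E'
from h import *
from scipy.optimize import least_squares
def cen(d,c):
    u,v=proj(d,[c])[0].astype(int); im=d["img"][v-25:v+25,u-15:u+15].astype(float); 
    m=(im[...,0]>90)&(im[...,1]<.35*im[...,0])&(im[...,2]<.4*im[...,0]); w=m*1.; ys,xs=np.nonzero(m); return np.array([xs.mean()+u-15,ys.mean()+v-25]),m.sum(),ys.min()+v-25,ys.max()+v-25
ref={n:np.load(n+"0.npy",allow_pickle=True).item() for n in("top","scene")}; now={n:cam(n) for n in("top","scene")}
for nm,D,c in(("clip",ref,(558,-374,95)),("home",now,(569,62,95))):
    o={n:cen(D[n],c) for n in D}; 
    f=lambda p:np.concatenate([proj(D[n],[p])[0]-o[n][0] for n in D])
    s=least_squares(f,c); print(nm,s.x.round(1),s.fun.round(2),o)
E
```

```text
clip [ 556.2 -373.4   87.4] [ 0.46  0.33  0.44 -0.01] {'top': (array([425.11764706, 216.58823529]), np.int64(17), np.int64(214), np.int64(218)), 'scene': (array([210.66666667, 257.85585586]), np.int64(111), np.int64(249), np.int64(265))}
home [563.7  61.8  90.2] [-0.6  -0.55 -0.73  0.15] {'top': (array([301.55555556, 214.33333333]), np.int64(9), np.int64(213), np.int64(215)), 'scene': (array([322.95121951, 191.18292683]), np.int64(82), np.int64(184), np.int64(197))}
```

Top edge of the red handle minus its prediction is -1.2 px in the clip (known height) and -1.4 px now, for the fully home height. The two agree within about 1 mm, so the pin is seated.

```bash
python3 -c "
from h import *
print(finish_job())"
```

```text
the job is handed in; nothing more can be done
None
```

I swung the mould round by its knob until the bar hole was over the post hole. Then I drew the red-handled pin sideways out of its clip, pushed it home through both holes, let go and backed off. The job was handed in at about 21.5 s.

**First grip:** my first grip on the knob was about 8 mm off its axis, so I reopened and centred it before turning the bar. The bar barely moved in that first attempt.

**Alignment:** after the swing, the two hole centres agreed to about 1 mm.

**Seating:** the pin stopped hard at the expected height, at about 10 N, with side forces of about 6 N at most on the way down. The last pictures show it upright with the collar on the bar. The handle's top edge is within about 1 mm of the fully home height. A two-camera triangulation to confirm this was inconclusive, because the red mask was incomplete, so I relied on the stop height and the edge comparison.

**Other items:** the awl and burnisher were still in their clips when I last looked, just after drawing the pin. I did not re-measure the bystanders at the end. No unexpected contact force showed up along the way.

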